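Clip the tube tray onto the bench shaker

TASK

Pick up the tube tray by its rib, set it on the bench shaker's platform so that its two end slots go over the two snap hooks, and press it straight down until both hooks have clicked over it and it sits fully home and level; then let go and withdraw. Press by feel: never load the shaker with more than about 25 N (2.5 kg). Leave the beaker, the vial and the timer where they stand.

Things in the scene. Friction and masses are not known exactly. Their poses are not given: they have to be found in the camera images.
- tray: loose white tube tray, ~0.18 kg: deck 144 (x) x 70 (y) x 6 mm; upright grip rib in its middle, 60 (x) x 22 (y) mm, top 39 mm above the tray's underside: grip it across its 22 mm from above. Four 14 mm sockets at x +-30, y +-21 mm, a hook slot at each end. Origin: centre of the underside, z up. Same when turned half round. Starts flat on the bench, on either side
- tray_slot_a (a point): centre of the slot at the tray's +x end, at the deck's top (tray frame x = 56.5, z = 6 mm): a through slot 11 mm (x) by 17 mm (y), with a 10 mm end bar beyond it that the hook catches
- tray_slot_b (a point): centre of the equal slot at the tray's -x end (tray frame x = -56.5, z = 6 mm)
- shaker: fixed white bench shaker, housing 150 (x) x 110 (y) x 72 mm. Origin: centre of its underside on the bench; z up, x from hook to hook. Centred over it on a column: an aluminium platform 150 x 76 x 12 mm, its top 110 to 170 mm above the origin: clamped at a height that differs each time and is NOT reported; find it by feel. On rubber mounts: sinks 1 mm per 20 N at most
- hook_a (a joint): bend of the black snap hook at the shaker's +x end, rad: 0 = upright (free or clicked), ~0.13 = pressed fully aside. It stands at x 57 to 61 mm, 12 mm wide (y), its top 19.3 mm above the platform; its head points outward to x = 64.5 mm, sloped above, flat below at 7.3 mm above the platform. It bends inward in the tray's slot, then springs out over the end bar (2.5 mm catch)
- hook_b (a joint): bend of the equal, mirrored hook at the shaker's -x end, rad: 0 = upright, ~0.13 = pressed fully aside by the tray. Pushing the tray past both hooks takes 6 to 13 N in all, depending on friction; then the force falls, and rises again when the tray's underside meets the platform
- seat_pin (a joint): 10 mm steel seat pin in the middle of the platform, m: 0 = standing 4 mm proud (no tray), about 0.004 = pushed flush by a tray that is fully home. It is very soft (under 1 N)
- beaker: glass beaker, 83x92x118 mm, standing at the back; origin at the centre of its foot; leave it alone
- vial: small vial with a screw cap, diameter 24 mm, 54 mm high, standing at the front; origin at the centre of its foot; leave it alone
- timer: small white wedge-shaped timer, 35x62x52 mm, standing at the right front; origin at the centre of its foot; leave it alone
Things that resemble listed ones, but are neither listed nor needed, are in the scene too. What is shaped like the shaker but purple is not meant.

How it is judged:
By the outcome, as a careful person would: the job done as asked, in the order asked, and still so for the second after the job is handed in, with the robot touching nothing.
It also fails if it takes over 51 s, if anything falls off the work surface, if the arm or the gripper's body presses on something with over 40 N, if the wrist force passes 120 N, or if a joint passes its speed limit or range.

ROBOT

A 6-joint arm with a two-finger parallel gripper is mounted at the origin on a cart in front of the work surface, level with it; the furniture and walls round the work are solid. World frame = base frame: x ahead of the robot, y to its left, z up, the work surface at z = 0. Lengths are in mm, angles in rad, forces in N, time in s.
With the tool pointing down it reaches from about 350 to 775 mm from the base axis. Payload 7.3 kg.
Tool frame: the origin (TCP) lies at the very end of the fingers, on their centre line; the grasp point (between the pads) lies 19 mm behind it; z points along the fingers, y is the line along which they close (so a half turn about z gives the same grasp; the last joint's range is limited). The gripper opens to 92 mm and grips with 3 to 60 N. Pads are 19 mm wide; open, the fingers measure 130 mm over their backs; the gripper's body (75 mm by 190 mm) begins 47 mm behind the grasp point.
Start: joints at [-1.468, 0.342, 1.524, -0, 1.275, -0.146], TCP at [129.298, -508.849, 226.741] pointing down, gripper open.
Joint ranges: [-2.53, 2.53], [-0.77, 2.02], [0.04, 2.7], [-1, 4.14], [0.28, 2.66], [-3.11, 3.11]. Speed limits (rad/s): [2.57, 2.57, 3.14, 3.14, 3.14, 3.14].

INTERFACE

Orientations are given as [roll, pitch, yaw] about the fixed x, y, z axes, in that order (R = Rz(yaw) Ry(pitch) Rx(roll)).
In Python, from plant import get_obs, vision, workorder gives the robot as it stands.
- The arm moves only by the shell command python3 -m pendant 'ROWS' [OPENING]. ROWS is a JSON object of lists of equal length, an entry for each row: "dp": the shift along the tool's x, y, z in m, a list of three; "rotation": the turn, a rotation vector about the tool's x, y, z in rad, a list of three. A call has 1 to 8 rows; each row is the pose to reach, as a shift and turn from the pose commanded when the call began, along the tool's axes at that moment; what a row does not reach only later rows make up. A row lasts 1/8 s, in which the tool goes at most 62.5 mm and 10.7 degrees, less where a joint would pass 70% of its speed; a pose out of reach is approached as far as the arm can. A call with a gripper value outside its range is refused whole. OPENING is the finger opening in m, from 0 to 0.0918, set as the call begins (- or left out, the last holds). The fingers move at their own pace and stop on an object; the grip force is fixed at half the most. Time passes only in rows, so rows that repeat a pose let the fingers close. It gives the time, the measured TCP pose, the force, the opening and the grip force at its end, in the units of the state.
- get_obs(): the state, without advancing time (a new reading comes with each control period).
- vision.capture(name): name is "side" or "top"; returns a dict with "pixels" (480x640x3 uint8, red, green, blue), "vfov" (degrees; the focal length in pixels is half the picture's height over the tangent of half this angle, whatever the lens; pixels are square), "cx", "cy" (the principal point, pixels), "dist" ([k1, k2, p1, p2, k3] as OpenCV has them; the pictures are not rectified), "pose" (4x4, takes a point from camera to world coordinates). Camera axes: x right, y up, looking along -z (the intrinsics and any distortion apply to the point x, -y, -z); pixel columns grow to the right and rows downward; lengths in mm; the calibration is good to about 2 mm. A picture is of the moment at which its call begins. There is no depth.
- workorder.close_job(): hands the job in; it is judged then, once.
The state is a dict: "time": time; "joint_positions": joint angles; "dq": joint speeds; "tau": joint torques, N m; "tool_pos": TCP position; "tcp_rot": TCP orientation; "contact_force": force on the tool from outside, world axes, zero at the start; "moment": the same for the moment, N m; "grip_width": finger opening in mm; "finger_force": force on a finger pad.
Only numpy, scipy, OpenCV 4.12 (cv2) and the standard library are available. Lean on these libraries where they do the work, as an engineer would, in place of code of your own. Each camera call takes 0.05 s, during which the arm holds its last target. There are 200 camera calls.

## Working session

There is one attempt and no reset: what is moved stays moved. The work goes in short steps, Python scripts to look and compute and a shell command to move; the robot and the scene stay as the last step left them, time stands still between calls to the robot, and variables do not carry over. Pictures are saved under pics/ and viewed, at most 10 in all, crops included, and the job is handed in when it is done.

```bash
mkdir -p pics; ls; python3 - <<'E'
from plant import get_obs, vision
import cv2,pickle
d={}
for n in("side","top"):
    c=vision.capture(n);d[n]=c
    cv2.imwrite(f"pics/{n}0.png",c["pixels"][:,:,::-1])
    print(n,c["vfov"],c["cx"],c["cy"],c["dist"],c["pose"])
pickle.dump(d,open("caps.pkl","wb"))
print(get_obs())
E
```

```text
pics
side 46.389684124808745 324.21567361019174 239.3096871840029 [-0.13563779  0.          0.          0.          0.        ] [[ 9.66489610e-01  1.77606437e-01 -1.85347748e-01  2.54839557e+02]
 [-2.56512269e-01  6.96205657e-01 -6.70446970e-01 -1.19206941e+03]
 [ 9.96445326e-03  6.95524002e-01  7.18433763e-01  1.13445310e+03]
 [ 0.00000000e+00  0.00000000e+00  0.00000000e+00  1.00000000e+00]]
top 45.5583717817139 320.0066635226926 232.39695600867014 [-0.06501683  0.          0.          0.          0.        ] [[-1.44963259e-02  9.95894096e-01 -8.93577382e-02  4.04484777e+02]
 [-9.99793775e-01 -1.57079704e-02 -1.28711684e-02 -2.21246039e+02]
 [-1.42219494e-02  8.91527257e-02  9.95916426e-01  1.39720387e+03]
 [ 0.00000000e+00  0.00000000e+00  0.00000000e+00  1.00000000e+00]]
{'time': 0.1, 'joint_positions': array([-1.46801272e+00,  3.42638332e-01,  1.52492399e+00,  1.22315020e-05,
        1.27539342e+00, -1.45988680e-01]), 'dq': array([ 0.00054278, -0.00146141, -0.00332759, -0.00141171,  0.00106322,
        0.00149065]), 'tau': array([ 3.44910295e-03, -4.32002842e+01, -2.44696462e+01,  7.19509763e-02,
        5.26475371e-02, -5.97104872e-05]), 'tool_pos': array([ 129.2558993 , -508.46621399,  226.12122388]), 'tcp_rot': array([-3.14024577e+00, -2.09861065e-04,  2.48768573e-01]), 'contact_force': array([-0.36296868,  0.69739917,  0.64929284]), 'moment': array([ 0.01547528, -0.00199122, -0.05873793]), 'finger_force': 0.0, 'grip_width': 91.8603723357903}
```

View pics/side0.png

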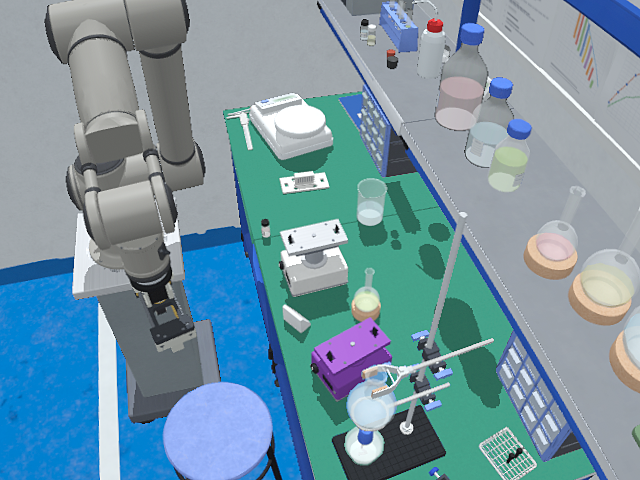

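View pics/top0.png

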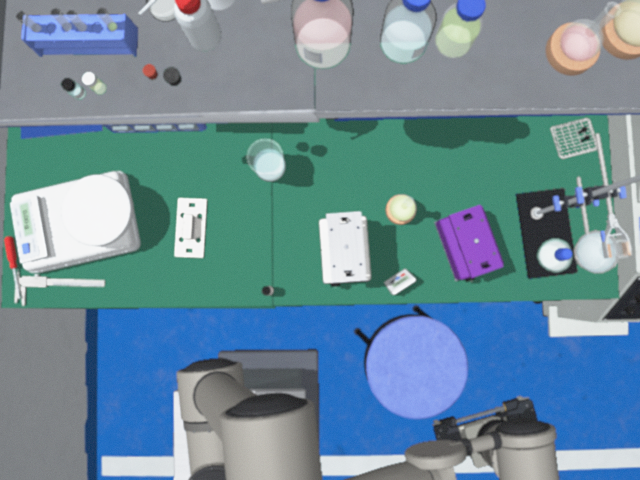

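The side view shows the tray at about (304,182), the shaker platform at (314,237) with two hooks, and the purple decoy at (350,357). In the top view the tray is at (191,228) and the shaker at (345,247). Next I'll enlarge the details in one composite.

```bash
cat > h.py <<'E'
import numpy as np, cv2, pickle
def K(c):
    f=240/np.tan(np.radians(c["vfov"])/2)
    return np.array([[f,0,c["cx"]],[0,f,c["cy"]],[0,0,1.]])
def ray(c,uv):
    p=cv2.undistortPoints(np.array(uv,float).reshape(-1,1,2),K(c),np.array(c["dist"]))[:,0]
    d=np.c_[p[:,0],-p[:,1],-np.ones(len(p))]@c["pose"][:3,:3].T
    return c["pose"][:3,3],d/np.linalg.norm(d,axis=1)[:,None]
def plane(c,uv,z):
    o,d=ray(c,uv); return o+d*((z-o[2])/d[:,2])[:,None]
def tri(c1,uv1,c2,uv2):
    o1,a=ray(c1,uv1);o2,b=ray(c2,uv2);out=[]
    for x,y in zip(a,b):
        s=np.linalg.lstsq(np.c_[x,-y],o2-o1,rcond=None)[0]
        p,q=o1+s[0]*x,o2+s[1]*y; out.append([*((p+q)/2),np.linalg.norm(p-q)])
    return np.array(out)
def proj(c,P):
    R=c["pose"][:3,:3];q=(np.array(P,float)-c["pose"][:3,3])@R
    return cv2.projectPoints(q*[1,-1,-1],np.zeros(3),np.zeros(3),K(c),np.array(c["dist"]))[0][:,0]
E
python3 - <<'E'
from h import *
d=pickle.load(open("caps.pkl","rb"))
def crop(n,x,y,w=80,h=60,s=5):
    return cv2.resize(d[n]["pixels"][y:y+h,x:x+w,::-1],None,fx=s,fy=s,interpolation=cv2.INTER_CUBIC)
a=np.vstack([np.hstack([crop("side",265,155),crop("side",275,210)]),np.hstack([crop("top",150,198),crop("top",305,215)])])
cv2.imwrite("pics/crop1.png",a)
E
```

```text
(no output)
```

View pics/crop1.png

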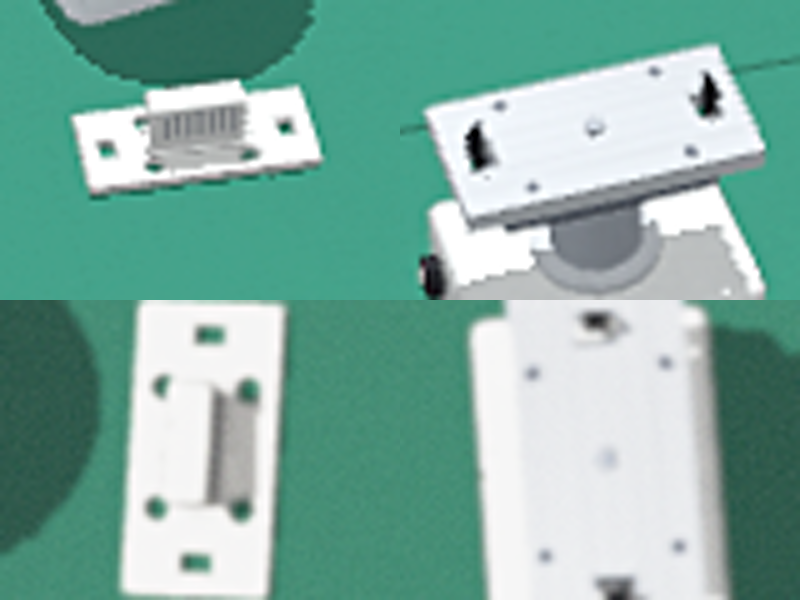

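The crops show the tray's slots and sockets, and the platform's four screws, pin and hooks, clearly in both views. I'll triangulate them.

```bash
python3 - <<'E'
from h import *
d=pickle.load(open("caps.pkl","rb"));S,T=d["side"],d["top"]
def refine(n,c,ox,oy,oX,oY,dark=True):
    p=(np.array(c,float)-[oX,oY]+.5)/5-.5+[ox,oy]; return p
# platform screws, pin : +x+y, +x-y, -x+y, -x-y, pin
t=[refine(0,c,305,215,400,300) for c in[(532,373),(666,363),(546,556),(679,547),(608,458)]]
s=[refine(0,c,275,210,400,0) for c in[(654,71),(691,151),(500,106),(532,187),(596,127)]]
P=tri(S,s,T,t);print(P.round(1))
v=P[0]+P[1]-P[2]-P[3];print("centre",P[:4].mean(0),"yaw",np.arctan2(v[1],v[0]))
# second yaw estimate from platform outline corners not needed; tray
hsv=cv2.cvtColor(T["pixels"],cv2.COLOR_RGB2HSV)
for n,c,box in(("top",T,(150,190,240,270)),("side",S,(270,160,345,200))):
    h=cv2.cvtColor(c["pixels"],cv2.COLOR_RGB2HSV);m=((h[:,:,1]<70)&(h[:,:,2]>90)).astype(np.uint8)
    k=np.zeros_like(m);x0,y0,x1,y1=box;k[y0:y1,x0:x1]=m[y0:y1,x0:x1]
    cs=cv2.findContours(k,cv2.RETR_EXTERNAL,cv2.CHAIN_APPROX_NONE)[0];q=max(cs,key=cv2.contourArea)[:,0]
    W=plane(c,q,5);r=cv2.minAreaRect(W[:,:2].astype(np.float32));print(n,r)
    if n=="top": print(cv2.boxPoints(r))
# tray slots (+x,-x) , rib-top corners
t=[refine(0,c,150,198,0,300) for c in[(209,334),(196,562)]]
s=[refine(0,c,265,155,0,0) for c in[(287,126),(107,149)]]
A=tri(S,s,T,t);print("slots",A.round(1));v=A[0]-A[1];print(A.mean(0),np.arctan2(v[1],v[0]),np.linalg.norm(v[:3]))
# rib top: far edge corners side (147,95),(240,82); top: left(+y) edge
t=[refine(0,c,150,198,0,300) for c in[(214,381),(208,505)]]  # -y rib-top edge in top
s=[refine(0,c,265,155,0,0) for c in[(243,100),(150,112)]]
R=tri(S,s,T,t);print("rib -y edge",R.round(1))
for z in(39,):
  print(plane(T,[refine(0,c,150,198,0,300) for c in[(165,381),(214,381),(165,503),(208,505)]],z).round(1))
E
```

```text
[[ 522.9 -229.4  157.9    1.2]
 [ 526.1 -287.7  158.2    0.7]
 [ 443.1 -234.1  157.6    1.1]
 [ 446.  -291.8  157.9    0.7]
 [ 485.  -261.7  159.4    0.9]]
centre [ 484.50770627 -260.75674831  157.90358194    0.92993188] yaw 0.05488794549965833
top ((547.0791625976562, 116.2391357421875), (76.57701873779297, 149.39292907714844), 86.8914566040039)
[[470.41632   82.05759 ]
 [619.5894    73.956345]
 [623.742    150.42068 ]
 [474.5689   158.52193 ]]
side ((548.044677734375, 123.05003356933594), (94.47115325927734, 147.1307373046875), 87.06482696533203)
slots [[604.8 113.4   6.    2. ]
 [491.4 119.2   6.2   0.9]]
[548.09867421 116.32264248   6.13152093   1.41951689] -0.051205459678926535 113.48257740179075
rib -y edge [[575.3 102.4  41.9   1. ]
 [516.5 104.7  42.4   0.9]]
[[576.6 126.9  39. ]
 [576.2 103.   39. ]
 [517.6 126.5  39. ]
 [516.3 105.6  39. ]]
```

Everything fits the given sizes: the slots are 113.5 mm apart at z≈6, the rib top is at about 40, and the platform top is at about 158. The tray is at (547.5,116.3) with yaw -0.053, and the shaker is at (484.6,-261) with yaw 0.055.

```bash
cat > go.py <<'E'
import sys,numpy as np
from scipy.spatial.transform import Rotation as R
from plant import get_obs
o=get_obs();p=np.array(o["tool_pos"]);r=R.from_euler("xyz",o["tcp_rot"])
x,y,z,w=map(float,sys.argv[1:5])
t=R.from_euler("xyz",[np.pi,0,w])
print("t",o["time"],p.round(1),np.round(o["tcp_rot"],3),"F",o["contact_force"].round(2),"M",o["moment"].round(2),"w",round(o["grip_width"],1))
print("dp",(r.inv().apply(np.array([x,y,z])-p)/1000).round(4),"rot",(r.inv()*t).as_rotvec().round(3))
E
python3 go.py 547.5 116.3 130 -0.053
```

```text
t 0.1 [ 129.3 -508.5  226.1] [-3.14  -0.     0.249] F [-0.36  0.7   0.65] M [ 0.02 -0.   -0.06] w 91.9
dp [ 0.5592 -0.5024  0.0969] rot [-0.001 -0.     0.302]
```

```bash
python3 -m pendant '{"dp":[[0.02,-0.02,0],[0.06,-0.055,0],[0.105,-0.095,0],[0.15,-0.135,0],[0.195,-0.175,0],[0.24,-0.215,0],[0.285,-0.255,0],[0.33,-0.296,0]],"rotation":[[0,0,0.03],[0,0,0.07],[0,0,0.11],[0,0,0.15],[0,0,0.19],[0,0,0.23],[0,0,0.27],[0,0,0.302]]}' 0.07; python3 go.py 547.5 116.3 130 -0.053
```

```text
time: 1.1
tool_pos: [377.0, -138.9, 226.7]
tcp_rot: [3.141, -0.0, -0.055]
contact_force: [1.2, -0.9, 1.0]
grip_width: 70.0
finger_force: 0.0
t 1.1 [ 377.  -138.9  226.7] [ 3.141 -0.    -0.055] F [ 1.19 -0.87  1.03] M [-0.01 -0.04 -0.02] w 70.0
dp [ 0.1563 -0.2642  0.0967] rot [ 0.    -0.    -0.002]
```

```bash
python3 -m pendant '{"dp":[[0.025,-0.044,0.015],[0.052,-0.088,0.03],[0.08,-0.132,0.045],[0.105,-0.176,0.06],[0.13,-0.22,0.08],[0.15,-0.255,0.09],[0.156,-0.264,0.097],[0.156,-0.264,0.097]],"rotation":[[0,0,0],[0,0,0],[0,0,0],[0,0,0],[0,0,0],[0,0,0],[0,0,0],[0,0,0]]}'; python3 go.py 547.5 116.3 12 -0.053
```

```text
time: 2.1
tool_pos: [545.5, 114.6, 128.8]
tcp_rot: [3.141, 0.002, -0.052]
contact_force: [-0.6, 0.1, 0.4]
grip_width: 70.0
finger_force: 0.0
t 2.1 [545.5 114.6 128.8] [ 3.141e+00  2.000e-03 -5.200e-02] F [-0.62  0.13  0.36] M [-0.06  0.03 -0.  ] w 70.0
dp [ 0.0022 -0.0019  0.1168] rot [0.001 0.002 0.001]
```

```bash
python3 -m pendant '{"dp":[[0.002,-0.002,0.02],[0.002,-0.002,0.045],[0.002,-0.002,0.07],[0.002,-0.002,0.09],[0.002,-0.002,0.105],[0.002,-0.002,0.115],[0.002,-0.002,0.117],[0.002,-0.002,0.117]],"rotation":[[0,0,0],[0,0,0],[0,0,0],[0,0,0],[0,0,0],[0,0,0],[0,0,0],[0,0,0]]}'; python3 go.py 547.5 116.3 12 -0.053
python3 - <<'E'
from plant import vision
import cv2,pickle,numpy as np
d={n:vision.capture(n) for n in("side","top")};pickle.dump(d,open("caps1.pkl","wb"))
f=lambda n,x,y:cv2.resize(d[n]["pixels"][y:y+90,x:x+80,::-1],None,fx=5,fy=5,interpolation=cv2.INTER_CUBIC)
cv2.imwrite("pics/pre.png",np.hstack([f("side",265,130),f("top",150,180)]))
E
```

```text
time: 3.1
tool_pos: [548.5, 116.5, 13.1]
tcp_rot: [3.142, -0.001, -0.053]
contact_force: [0.2, 0.4, 0.7]
grip_width: 70.1
finger_force: 0.0
t 3.1 [548.5 116.5  13.1] [ 3.142e+00 -1.000e-03 -5.300e-02] F [0.16 0.39 0.67] M [ 0.    0.   -0.04] w 70.1
dp [-0.001   0.0002  0.0011] rot [ 0.    -0.001 -0.   ]
```

View pics/pre.png

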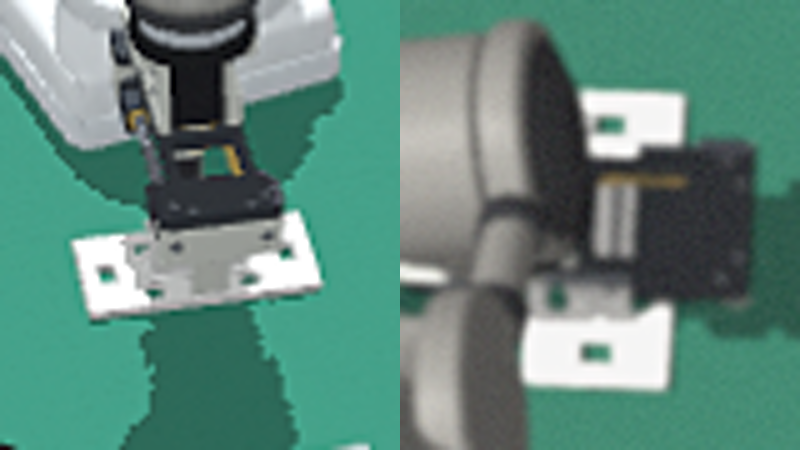

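The fingers straddle the rib and sit clear of the deck, which spans about (75..320, 215..315) in the side crop. Now I'll close.

```bash
Z='[0,0,0],[0,0,0],[0,0,0],[0,0,0],[0,0,0],[0,0,0],[0,0,0],[0,0,0]'; python3 -m pendant '{"dp":[[0,0,0],[0,0,0],[0,0,0],[0,0,0],[0,0,0],[0,0,0],[0,0,0],[0,0,0]],"rotation":[[0,0,0],[0,0,0],[0,0,0],[0,0,0],[0,0,0],[0,0,0],[0,0,0],[0,0,0]]}' 0.01; python3 go.py 547.5 116.3 12 -0.053
```

```text
time: 4.2
tool_pos: [548.2, 116.5, 12.7]
tcp_rot: [3.141, 0.0, -0.053]
contact_force: [-0.6, 0.6, -0.3]
grip_width: 22.1
finger_force: 30.0
t 4.2 [548.2 116.5  12.7] [ 3.141  0.    -0.053] F [-0.65  0.6  -0.29] M [0.07 0.02 0.  ] w 22.1
dp [-0.0006  0.0002  0.0007] rot [ 0.  0. -0.]
```

```bash
python3 -m pendant '{"dp":[[0,0,-0.01],[0,0,-0.035],[0,0,-0.07],[0,0,-0.11],[0,0,-0.15],[0,0,-0.19],[0,0,-0.22],[0,0,-0.235]],"rotation":[[0,0,0],[0,0,0],[0,0,0],[0,0,0],[0,0,0],[0,0,0],[0,0,0],[0,0,0]]}'; python3 go.py 484.6 -261 235 0.055
```

```text
time: 5.2
tool_pos: [548.5, 116.6, 249.9]
tcp_rot: [-3.141, -0.003, -0.053]
contact_force: [-0.0, -0.0, -2.2]
grip_width: 21.6
finger_force: 30.0
t 5.2 [548.5 116.6 249.9] [-3.141e+00 -3.000e-03 -5.300e-02] F [-0.03 -0.01 -2.21] M [ 0.07  0.02 -0.01] w 21.6
dp [-0.0438  0.3804  0.0147] rot [-0.    -0.003 -0.108]
```

```bash
python3 -m pendant '{"dp":[[-0.001,0.015,0],[-0.005,0.05,0],[-0.011,0.095,0],[-0.018,0.145,0],[-0.024,0.195,0],[-0.03,0.245,0],[-0.036,0.295,0],[-0.04,0.34,0]],"rotation":[[0,0,-0.005],[0,0,-0.015],[0,0,-0.03],[0,0,-0.045],[0,0,-0.06],[0,0,-0.075],[0,0,-0.09],[0,0,-0.108]]}'; python3 go.py 484.6 -261 235 0.055
```

```text
time: 6.2
tool_pos: [488.3, -223.0, 245.9]
tcp_rot: [-3.14, 0.003, 0.054]
contact_force: [-0.1, -0.3, -1.1]
grip_width: 22.0
finger_force: 30.0
t 6.2 [ 488.3 -223.   245.9] [-3.14e+00  3.00e-03  5.40e-02] F [-0.12 -0.33 -1.12] M [-0.01 -0.04 -0.05] w 22.0
dp [-0.0057  0.0378  0.0109] rot [-0.002  0.003 -0.001]
```

```bash
python3 -m pendant '{"dp":[[-0.002,0.015,0.002],[-0.004,0.03,0.006],[-0.006,0.038,0.011],[-0.006,0.038,0.011],[-0.006,0.038,0.011],[-0.006,0.038,0.011]],"rotation":[[0,0,0],[0,0,0],[0,0,0],[0,0,0],[0,0,0],[0,0,0]]}'; python3 go.py 484.6 -261 195 0.055
python3 - <<'E'
from plant import vision
import cv2,pickle,numpy as np
d={n:vision.capture(n) for n in("side","top")};pickle.dump(d,open("caps2.pkl","wb"))
f=lambda n,x,y:cv2.resize(d[n]["pixels"][y:y+90,x:x+80,::-1],None,fx=5,fy=5,interpolation=cv2.INTER_CUBIC)
cv2.imwrite("pics/hov.png",np.hstack([f("side",275,175),f("top",305,200)]))
E
```

```text
time: 6.95
tool_pos: [486.5, -258.5, 237.0]
tcp_rot: [3.141, -0.0, 0.056]
contact_force: [-0.3, 0.2, -2.2]
grip_width: 22.0
finger_force: 30.0
t 6.95 [ 486.5 -258.5  237. ] [ 3.141 -0.     0.056] F [-0.27  0.24 -2.16] M [0.06 0.06 0.02] w 22.0
dp [-0.0021  0.0023  0.042 ] rot [ 0.    -0.     0.001]
```

View pics/hov.png

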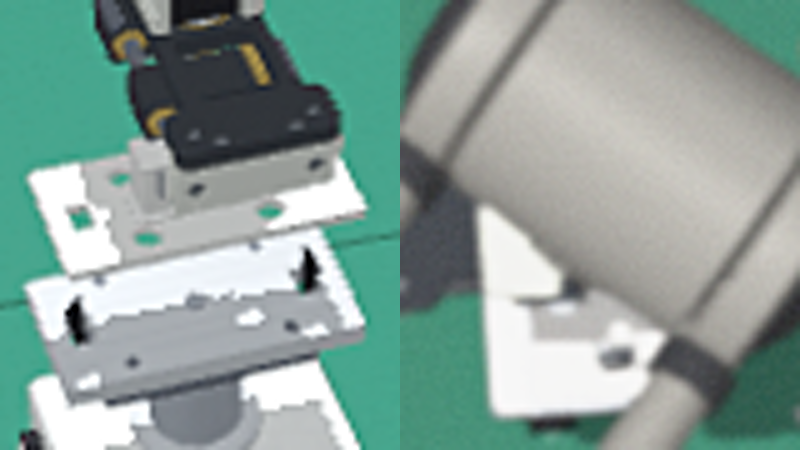

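The side crop shows the held tray level above the platform. Its slot is at (78,217) and its deck corners at (30,177), (72,277) and (366,211). The hook tops are at (75,298) and (311,250).

```bash
python3 - <<'E'
from h import *
d=pickle.load(open("caps2.pkl","rb"));S,T=d["side"],d["top"]
s=lambda c:(np.array(c,float)+.5)/5-.5+[275,175]
t=lambda c:(np.array(c,float)-[400,0]+.5)/5-.5+[305,200]
C=plane(S,[s(c) for c in[(28,177),(70,274),(366,209),(78,217)]],230)[:,:2];print(C.round(1))
def loc(p,w,o): c,s_=np.cos(w),np.sin(w);q=np.array(p)-o;return np.c_[q@[c,s_],q@[-s_,c]]
o=np.array([486.5,-258.5]);print("tray corners in TCP frame\n",loc(C,.055,o).round(1))
B=plane(T,[t((493,415)),t((478,205))],228)[:,:2];print("top-view corner -x-y.. ",loc(B,.055,o).round(1))
Hs=plane(S,[s((75,298)),s((311,250)),s((78,217))],177)[:,:2];print("hook tops, shaker frame\n",loc(Hs,.055,np.array([484.6,-261])).round(1))
# screws single view at 158
print(loc(plane(S,[s((254,245)),s((292,326)),s((98,280)),s((133,362)),s((196,301))],158)[:,:2],.055,np.array([484.6,-261])).round(1))
E
```

```text
[[ 412.  -228.9]
 [ 417.4 -297.4]
 [ 560.9 -289.5]
 [ 429.  -261.5]]
tray corners in TCP frame
 [[-72.8  33.7]
 [-71.2 -35.1]
 [ 72.6 -35. ]
 [-57.6   0.1]]
top-view corner -x-y..  [[-77.3  51.7]
 [  8.9  51.8]]
hook tops, shaker frame
 [[-58.8   2.7]
 [ 60.   -0.1]
 [-42.3  56.4]]
[[ 40.7  30. ]
 [ 40.8 -29. ]
 [-40.3  29.6]
 [-39.5 -28.9]
 [  1.5   1.2]]
```

```bash
python3 -m pendant '{"dp":[[-0.001,0.001,0.01],[-0.0015,0.002,0.022],[-0.0015,0.002,0.032],[-0.0015,0.002,0.038],[-0.0015,0.002,0.041],[-0.0015,0.002,0.041],[-0.0015,0.002,0.041],[-0.0015,0.002,0.041]],"rotation":[[0,0,0],[0,0,0],[0,0,0],[0,0,0],[0,0,0],[0,0,0],[0,0,0],[0,0,0]]}'; python3 go.py 484.9 -260.7 190 0.055
python3 - <<'E'
from plant import vision
import cv2,pickle,numpy as np
d={n:vision.capture(n) for n in("side","top")};pickle.dump(d,open("caps3.pkl","wb"))
f=lambda n,x,y:cv2.resize(d[n]["pixels"][y:y+75,x:x+80,::-1],None,fx=8,fy=8,interpolation=cv2.INTER_CUBIC)
cv2.imwrite("pics/hov2.png",f("side",275,195))
E
```

```text
time: 8.05
tool_pos: [485.0, -261.3, 196.0]
tcp_rot: [3.141, -0.001, 0.055]
contact_force: [-0.6, -0.6, -1.8]
grip_width: 22.1
finger_force: 30.0
t 8.05 [ 485.  -261.3  196. ] [ 3.141e+00 -1.000e-03  5.500e-02] F [-0.59 -0.62 -1.79] M [0.01 0.01 0.03] w 22.1
dp [-0.0001 -0.0006  0.006 ] rot [ 0.    -0.001 -0.   ]
```

View pics/hov2.png

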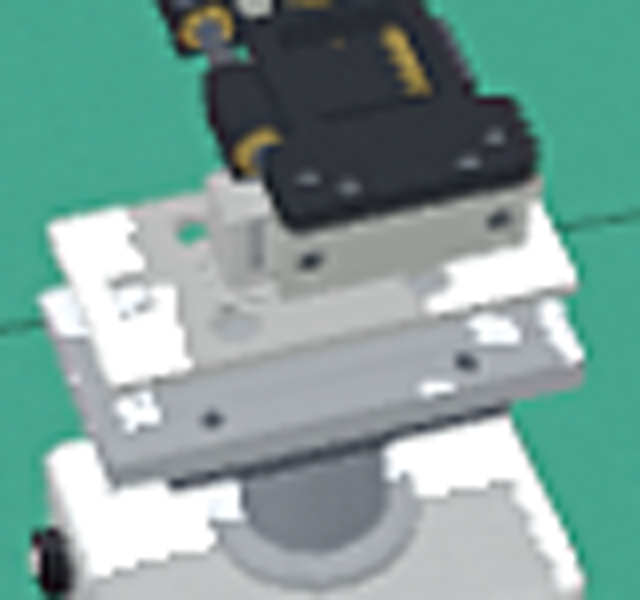

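The tray hangs level over the platform: slot at (132,297), front deck edge from (115,385) to (578,290), parallel to the platform edge. I'll descend by feel.

```bash
python3 -m pendant '{"dp":[[0,-0.0005,0.001],[0,-0.0005,0.002],[0,-0.0005,0.003],[0,-0.0005,0.004],[0,-0.0005,0.005],[0,-0.0005,0.006],[0,-0.0005,0.006],[0,-0.0005,0.006]],"rotation":[[0,0,0],[0,0,0],[0,0,0],[0,0,0],[0,0,0],[0,0,0],[0,0,0],[0,0,0]]}'; python3 go.py 484.9 -260.7 184 0.055
```

```text
time: 9.15
tool_pos: [484.9, -260.8, 189.8]
tcp_rot: [3.141, -0.0, 0.055]
contact_force: [-0.5, -0.4, -1.4]
grip_width: 22.0
finger_force: 30.0
t 9.15 [ 484.9 -260.8  189.8] [ 3.141 -0.     0.055] F [-0.55 -0.43 -1.41] M [0.02 0.04 0.01] w 22.0
dp [ 0.0001 -0.0001  0.0058] rot [ 0. -0. -0.]
```

```bash
python3 -m pendant '{"dp":[[0,0,0.001],[0,0,0.001],[0,0,0.002],[0,0,0.002],[0,0,0.003],[0,0,0.003]],"rotation":[[0,0,0],[0,0,0],[0,0,0],[0,0,0],[0,0,0],[0,0,0]]}'; python3 go.py 484.9 -260.7 184 0.055
```

```text
time: 9.9
tool_pos: [484.8, -260.7, 186.6]
tcp_rot: [-3.142, 0.0, 0.055]
contact_force: [-0.9, -0.7, -2.2]
grip_width: 21.9
finger_force: 30.0
t 9.9 [ 484.8 -260.7  186.6] [-3.142  0.     0.055] F [-0.89 -0.69 -2.21] M [0.02 0.03 0.05] w 21.9
dp [0.0001 0.     0.0026] rot [-0.  0. -0.]
```

```bash
python3 -m pendant '{"dp":[[0,0,0.0005],[0,0,0.001],[0,0,0.0015],[0,0,0.002],[0,0,0.002]],"rotation":[[0,0,0],[0,0,0],[0,0,0],[0,0,0],[0,0,0]]}'; python3 go.py 484.9 -260.7 184 0.055
```

```text
time: 10.52
tool_pos: [484.8, -260.7, 184.7]
tcp_rot: [3.142, 0.0, 0.055]
contact_force: [0.1, -0.3, -1.7]
grip_width: 21.4
finger_force: 30.0
t 10.525 [ 484.8 -260.7  184.7] [3.142 0.    0.055] F [ 0.06 -0.29 -1.65] M [ 0.  0. -0.] w 21.4
dp [0.0001 0.     0.0007] rot [ 0.  0. -0.]
```

```bash
python3 -m pendant '{"dp":[[0,0,0.0005],[0,0,0.001],[0,0,0.0015],[0,0,0.0015]],"rotation":[[0,0,0],[0,0,0],[0,0,0],[0,0,0]]}'; python3 go.py 484.9 -260.7 184 0.055
```

```text
time: 11.02
tool_pos: [484.8, -260.7, 183.2]
tcp_rot: [3.142, 0.0, 0.055]
contact_force: [0.4, -0.5, -1.8]
grip_width: 22.1
finger_force: 30.0
t 11.025 [ 484.8 -260.7  183.2] [3.142 0.    0.055] F [ 0.44 -0.51 -1.78] M [ 0.01  0.01 -0.05] w 22.1
dp [ 0.0001 -0.     -0.0008] rot [ 0.  0. -0.]
```

```bash
python3 -m pendant '{"dp":[[0,0,0.0005],[0,0,0.001],[0,0,0.0015],[0,0,0.0015]],"rotation":[[0,0,0],[0,0,0],[0,0,0],[0,0,0]]}'
```

```text
time: 11.52
tool_pos: [484.9, -260.8, 182.0]
tcp_rot: [3.141, -0.0, 0.055]
contact_force: [-0.4, -0.0, 1.9]
grip_width: 21.6
finger_force: 30.0
```

```bash
python3 -m pendant '{"dp":[[0,0,0.0005],[0,0,0.001],[0,0,0.0015],[0,0,0.0015]],"rotation":[[0,0,0],[0,0,0],[0,0,0],[0,0,0]]}'; python3 go.py 484.9 -260.7 184 0.055
```

```text
time: 12.02
tool_pos: [485.0, -260.9, 180.4]
tcp_rot: [3.141, -0.0, 0.055]
contact_force: [-0.1, -0.3, 4.1]
grip_width: 21.6
finger_force: 30.0
t 12.025 [ 485.  -260.9  180.4] [ 3.141 -0.     0.055] F [-0.15 -0.26  4.1 ] M [0.01 0.01 0.01] w 21.6
dp [-0.     -0.0002 -0.0036] rot [ 0.001 -0.    -0.   ]
```

```bash
python3 -m pendant '{"dp":[[0,0,0.0005],[0,0,0.001],[0,0,0.001]],"rotation":[[0,0,0],[0,0,0],[0,0,0]]}'
```

```text
time: 12.4
tool_pos: [484.9, -260.8, 179.3]
tcp_rot: [3.141, -0.0, 0.055]
contact_force: [-0.5, -0.6, 5.2]
grip_width: 22.0
finger_force: 30.0
```

```bash
python3 -m pendant '{"dp":[[0,0,0.0005],[0,0,0.001],[0,0,0.001]],"rotation":[[0,0,0],[0,0,0],[0,0,0]]}'; python3 go.py 484.9 -260.7 184 0.055
```

```text
time: 12.78
tool_pos: [485.0, -260.8, 178.5]
tcp_rot: [3.141, -0.001, 0.055]
contact_force: [0.2, 0.0, 6.2]
grip_width: 21.6
finger_force: 30.0
t 12.775 [ 485.  -260.8  178.5] [ 3.141e+00 -1.000e-03  5.500e-02] F [0.19 0.01 6.21] M [-0.02  0.06  0.  ] w 21.6
dp [-0.0001 -0.0001 -0.0055] rot [ 0.001 -0.001 -0.   ]
```

```bash
python3 -m pendant '{"dp":[[0,0,0.0005],[0,0,0.001],[0,0,0.001]],"rotation":[[0,0,0],[0,0,0],[0,0,0]]}'
```

```text
time: 13.15
tool_pos: [485.1, -260.9, 177.9]
tcp_rot: [3.141, -0.001, 0.055]
contact_force: [-0.0, 0.2, 8.4]
grip_width: 21.4
finger_force: 30.0
```

```bash
python3 -m pendant '{"dp":[[0,0,0.0005],[0,0,0.001],[0,0,0.001]],"rotation":[[0,0,0],[0,0,0],[0,0,0]]}'; python3 go.py 484.9 -260.7 184 0.055
```

```text
time: 13.52
tool_pos: [484.6, -260.6, 175.7]
tcp_rot: [-3.141, 0.001, 0.055]
contact_force: [0.0, 0.7, 0.6]
grip_width: 21.5
finger_force: 30.0
t 13.525 [ 484.6 -260.6  175.7] [-3.141e+00  1.000e-03  5.500e-02] F [0.   0.68 0.59] M [ 0.04 -0.05 -0.  ] w 21.5
dp [ 0.0003  0.0002 -0.0083] rot [-0.001  0.001 -0.   ]
```

```bash
python3 -m pendant '{"dp":[[0,0,0.0005],[0,0,0.001],[0,0,0.001]],"rotation":[[0,0,0],[0,0,0],[0,0,0]]}'
```

```text
time: 13.9
tool_pos: [484.7, -260.6, 175.0]
tcp_rot: [-3.141, 0.0, 0.055]
contact_force: [-0.1, -0.2, 0.5]
grip_width: 21.9
finger_force: 30.0
```

```bash
python3 -m pendant '{"dp":[[0,0,0.0005],[0,0,0.001],[0,0,0.001]],"rotation":[[0,0,0],[0,0,0],[0,0,0]]}'; python3 go.py 484.9 -260.7 184 0.055
```

```text
time: 14.28
tool_pos: [484.8, -260.8, 174.2]
tcp_rot: [3.141, 0.0, 0.055]
contact_force: [-0.6, -0.1, 0.8]
grip_width: 22.0
finger_force: 30.0
t 14.275 [ 484.8 -260.8  174.2] [3.141 0.    0.055] F [-0.63 -0.13  0.85] M [ 0.05 -0.04  0.04] w 22.0
dp [ 0.0001 -0.0001 -0.0098] rot [ 0.  0. -0.]
```

```bash
python3 -m pendant '{"dp":[[0,0,0.0005],[0,0,0.001],[0,0,0.001]],"rotation":[[0,0,0],[0,0,0],[0,0,0]]}'
```

```text
time: 14.65
tool_pos: [484.9, -260.8, 173.2]
tcp_rot: [3.141, -0.0, 0.055]
contact_force: [1.0, -0.8, 0.6]
grip_width: 21.6
finger_force: 30.0
```

```bash
python3 -m pendant '{"dp":[[0,0,0.0005],[0,0,0.001],[0,0,0.001]],"rotation":[[0,0,0],[0,0,0],[0,0,0]]}'
```

```text
time: 15.02
tool_pos: [484.8, -260.8, 172.2]
tcp_rot: [3.141, -0.0, 0.055]
contact_force: [0.6, 0.4, 2.1]
grip_width: 21.8
finger_force: 30.0
```

```bash
python3 -m pendant '{"dp":[[0,0,0.0005],[0,0,0.001],[0,0,0.001]],"rotation":[[0,0,0],[0,0,0],[0,0,0]]}'; python3 go.py 484.9 -260.7 184 0.055
```

```text
time: 15.4
tool_pos: [484.5, -260.5, 170.7]
tcp_rot: [-3.141, 0.001, 0.055]
contact_force: [-0.2, 0.6, -0.6]
grip_width: 21.5
finger_force: 30.0
t 15.4 [ 484.5 -260.5  170.7] [-3.141e+00  1.000e-03  5.500e-02] F [-0.19  0.58 -0.6 ] M [ 0.02 -0.04  0.01] w 21.5
dp [ 0.0004  0.0002 -0.0133] rot [-0.001  0.001 -0.   ]
```

```bash
python3 -m pendant '{"dp":[[0,0,0.0005],[0,0,0.001],[0,0,0.001]],"rotation":[[0,0,0],[0,0,0],[0,0,0]]}'
```

```text
time: 15.78
tool_pos: [484.7, -260.7, 170.1]
tcp_rot: [-3.141, 0.0, 0.055]
contact_force: [-0.5, -0.5, -0.8]
grip_width: 21.7
finger_force: 30.0
```

```bash
python3 -m pendant '{"dp":[[0,0,0.0005],[0,0,0.0005],[0,0,0.0005]],"rotation":[[0,0,0],[0,0,0],[0,0,0]]}'; python3 go.py 484.9 -260.7 184 0.055
```

```text
time: 16.15
tool_pos: [484.8, -260.7, 169.7]
tcp_rot: [3.142, 0.0, 0.055]
contact_force: [-0.1, 0.9, -0.8]
grip_width: 22.0
finger_force: 30.0
t 16.15 [ 484.8 -260.7  169.7] [3.142 0.    0.055] F [-0.07  0.92 -0.8 ] M [0.06 0.13 0.03] w 22.0
dp [ 0.0001 -0.     -0.0143] rot [ 0.  0. -0.]
```

```bash
python3 -m pendant '{"dp":[[0,0,0.0005],[0,0,0.0005],[0,0,0.0005]],"rotation":[[0,0,0],[0,0,0],[0,0,0]]}'
```

```text
time: 16.52
tool_pos: [484.9, -260.8, 169.5]
tcp_rot: [3.141, -0.0, 0.055]
contact_force: [-2.2, 0.5, 3.3]
grip_width: 22.0
finger_force: 30.0
```

```bash
python3 -m pendant '{"dp":[[0,0,0.0005],[0,0,0.0005],[0,0,0.0005]],"rotation":[[0,0,0],[0,0,0],[0,0,0]]}'; python3 go.py 484.9 -260.7 184 0.055
```

```text
time: 16.9
tool_pos: [484.9, -260.8, 169.4]
tcp_rot: [3.141, -0.0, 0.055]
contact_force: [-1.7, 0.7, 6.4]
grip_width: 21.7
finger_force: 30.0
t 16.9 [ 484.9 -260.8  169.4] [ 3.141 -0.     0.055] F [-1.65  0.73  6.43] M [ 0.33  0.48 -0.03] w 21.7
dp [ 0.     -0.0001 -0.0146] rot [ 0.001 -0.    -0.   ]
```

```bash
python3 -m pendant '{"dp":[[0,0,0.0005],[0,0,0.001],[0,0,0.001]],"rotation":[[0,0,0],[0,0,0],[0,0,0]]}'; python3 go.py 484.9 -260.7 184 0.055
```

```text
time: 17.27
tool_pos: [484.9, -260.8, 169.1]
tcp_rot: [3.141, -0.001, 0.055]
contact_force: [-4.0, 2.3, 11.4]
grip_width: 22.1
finger_force: 30.0
t 17.275 [ 484.9 -260.8  169.1] [ 3.141e+00 -1.000e-03  5.500e-02] F [-4.04  2.31 11.44] M [0.57 0.72 0.04] w 22.1
dp [ 0.     -0.0001 -0.0149] rot [ 0.001 -0.001 -0.   ]
```

```bash
python3 -m pendant '{"dp":[[0,0,0.0005],[0,0,0.0005],[0,0,0.0005]],"rotation":[[0,0,0],[0,0,0],[0,0,0]]}'; python3 go.py 484.9 -260.7 184 0.055
```

```text
time: 17.65
tool_pos: [484.9, -260.8, 168.9]
tcp_rot: [3.14, -0.001, 0.055]
contact_force: [-3.7, 2.3, 14.1]
grip_width: 22.1
finger_force: 30.0
t 17.65 [ 484.9 -260.8  168.9] [ 3.14e+00 -1.00e-03  5.50e-02] F [-3.71  2.3  14.07] M [ 0.61  0.86 -0.  ] w 22.1
dp [ 0.     -0.0001 -0.0151] rot [ 0.001 -0.001 -0.   ]
```

Two force drops (8.4 → 0.6, then 2.1 → -0.6) were followed by a firm rise at the platform to about 16 N of load. I'll ease off slightly and release.

```bash
python3 -m pendant '{"dp":[[0,0,-0.0005],[0,0,-0.001],[0,0,-0.0015],[0,0,-0.0015]],"rotation":[[0,0,0],[0,0,0],[0,0,0],[0,0,0]]}'; python3 go.py 484.9 -260.7 184 0.055;  python3 -m pendant '{"dp":[[0,0,0],[0,0,0],[0,0,0],[0,0,0],[0,0,0]],"rotation":[[0,0,0],[0,0,0],[0,0,0],[0,0,0],[0,0,0]]}' 0.06; python3 go.py 484.9 -260.7 184 0.055
```

```text
time: 18.15
tool_pos: [484.9, -260.8, 169.3]
tcp_rot: [3.141, -0.0, 0.055]
contact_force: [-3.0, 0.6, 7.0]
grip_width: 21.9
finger_force: 30.0
t 18.15 [ 484.9 -260.8  169.3] [ 3.141 -0.     0.055] F [-2.99  0.63  7.01] M [ 0.28  0.47 -0.02] w 21.9
dp [ 0.     -0.0001 -0.0147] rot [ 0. -0. -0.]
time: 18.77
tool_pos: [484.8, -260.8, 168.7]
tcp_rot: [3.142, -0.0, 0.055]
contact_force: [0.5, -0.6, -0.1]
grip_width: 59.4
finger_force: 0.0
t 18.775 [ 484.8 -260.8  168.7] [ 3.142 -0.     0.055] F [ 0.52 -0.56 -0.07] M [ 0.08  0.01 -0.03] w 59.4
dp [ 0.0001 -0.     -0.0153] rot [ 0. -0. -0.]
```

```bash
python3 -m pendant '{"dp":[[0,0,-0.01],[0,0,-0.03],[0,0,-0.06],[0,0,-0.1],[-0.03,-0.03,-0.12],[-0.06,-0.06,-0.13],[-0.08,-0.11,-0.13],[-0.1,-0.16,-0.13]],"rotation":[[0,0,0],[0,0,0],[0,0,0],[0,0,0],[0,0,0],[0,0,0],[0,0,0],[0,0,0]]}';python3 -m pendant '{"dp":[[0,-0.05,0],[0,-0.05,0],[0,-0.05,0]],"rotation":[[0,0,0],[0,0,0],[0,0,0]]}'
python3 - <<'E'
from plant import vision
import cv2,pickle,numpy as np
d={n:vision.capture(n) for n in("side","top")};pickle.dump(d,open("caps4.pkl","wb"))
f=lambda n,x,y:cv2.resize(d[n]["pixels"][y:y+75,x:x+80,::-1],None,fx=5,fy=5,interpolation=cv2.INTER_CUBIC)
cv2.imwrite("pics/end.png",np.hstack([f("side",275,195),f("top",305,205)]))
E
```

```text
time: 19.77
tool_pos: [375.3, -105.3, 299.6]
tcp_rot: [3.141, -0.002, 0.054]
contact_force: [1.3, 1.8, 1.2]
grip_width: 60.1
finger_force: 0.0
time: 20.15
tool_pos: [373.7, -56.8, 299.3]
tcp_rot: [3.141, -0.001, 0.056]
contact_force: [0.3, -0.2, 0.4]
grip_width: 59.9
finger_force: 0.0
```

View pics/end.png

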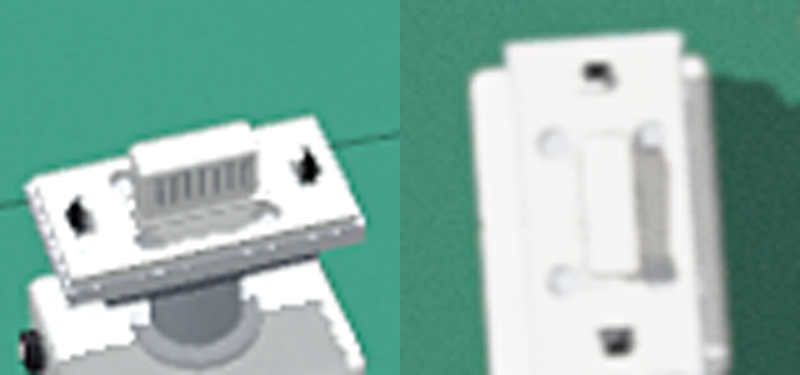

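The side crop shows the tray seated, with black hooks through both slots at (77,215) and (307,167). I'll check hook bend against the initial picture and the deck level numerically.

```bash
python3 - <<'E'
from h import *
a=pickle.load(open("caps.pkl","rb"));b=pickle.load(open("caps4.pkl","rb"))
for nm,(x0,x1,y0) in {"L":(285,297,231),"R":(331,343,221)}.items():
  for d in(a,b):
    g=cv2.cvtColor(d["side"]["pixels"],cv2.COLOR_RGB2GRAY).astype(float)[y0:y0+8,x0:x1]
    w=np.clip(130-g,0,None);print(nm,[(round((w[i]*np.arange(x0,x1)).sum()/w[i].sum(),2),int(w[i].sum())) if w[i].sum()>20 else None for i in range(8)])
S,T=b["side"],b["top"]
s=lambda c:(np.array(c,float)+.5)/5-.5+[275,195]
t=lambda c:(np.array(c,float)-[400,0]+.5)/5-.5+[305,205]
# rib top corners, order +x+y, -x+y, -x-y
P=tri(S,[s(c) for c in[(249,124),(131,149),(140,177),(259,151)]],T,[t(c) for c in[(583,133),(586,273),(638,275),(632,131)]]);print(P.round(1))
E
```

```text
L [None, None, None, None, (np.float64(289.98), 55), (np.float64(289.5), 260), (np.float64(289.14), 340), (np.float64(289.81), 298)]
L [None, None, None, None, (np.float64(290.0), 45), (np.float64(289.5), 259), (np.float64(289.58), 361), (np.float64(289.73), 329)]
R [None, None, (np.float64(341.48), 33), (np.float64(341.57), 49), (np.float64(336.37), 113), (np.float64(336.28), 181), (np.float64(336.5), 260), (np.float64(336.53), 346)]
R [None, None, (np.float64(341.5), 36), (np.float64(341.54), 52), (np.float64(336.95), 57), (np.float64(336.24), 170), (np.float64(336.21), 322), (np.float64(336.45), 347)]
[[ 5.145e+02 -2.506e+02  1.949e+02  7.000e-01]
 [ 4.556e+02 -2.509e+02  1.925e+02  1.000e+00]
 [ 4.547e+02 -2.727e+02  1.948e+02  1.600e+00]
 [ 5.145e+02 -2.711e+02  1.962e+02  2.000e-01]]
```

Both hook tops are where they stood before, so they're upright. The rib top is at about 195, level within measurement error and as expected for a tray fully home. Handing in.

```bash
python3 -c "
from plant import workorder
print(workorder.close_job())"
```

```text
the job is handed in; nothing more can be done
None
```

The tray is seated on the shaker with both hooks clicked over it and upright, and it's level as far as the cameras can measure. The peak load was about 16 N, the arm is withdrawn, and I handed the job in at about 20 s of the 51 s allowed.

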